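# Find and open the discard flap of a seed-sorting deck

## Task

One of the four identical steel plates in the seed-sorting deck is the tip flap over the discard chute; the others are clipped fast. Press gently with shut fingers on the robot-side half of the plates until you find the one that rocks, then push that half down until the flap stands fully open, and take the hand away so that it stays open. Do not pick anything up, and leave the jars, vials and other things where they stand.

Things in the scene. Friction and masses are not known exactly. Their poses are not given: they have to be found in the camera images.
- deck: Seed-sorting deck fixed on the bench: grey sheet-steel box 256 mm deep (x), 620 mm long (y), flat top 120 mm above the bench. Origin on the bench under the middle of its row of four plates; x away from the robot, y left along the row. Front face at x -98 mm; a ledge with jars behind the plates. Four 116 mm square openings 145 mm apart, each filled by a plate; vials or a tin stand on the strips between.
- bay_1 (a point): Middle of the top face of the plate in the rightmost bay (lowest y). Axes as the deck's. Every plate is steel, 110 x 110 x 4 mm, flush with the deck top, 3 mm gap all round, with a 70 mm groove along y drawn 42 mm to the robot's side of its middle. All four look alike; three are clipped fast, and the bay of the tip flap changes from start to start.
- bay_2 (a point): Middle of the top face of the plate in the second bay from the right. Axes as the deck's. A fast plate does not give at all. The tip flap turns on a pin along y under its middle: pressed at its groove, the robot-side half sinks and the far half rises (about 2.5 N moves it); pressed on the far half it gives only 3 mm; pressed in the middle it does not move.
- bay_3 (a point): Middle of the top face of the plate in the third bay from the right. Axes as the deck's. Under every plate is a chute, free to 75 mm or more below the deck top and 116 mm wide along y; its wall on the robot's side is 59 mm from the plate's middle, so shut fingers can follow the sinking half down.
- bay_4 (a point): Middle of the top face of the plate in the leftmost bay (highest y). Axes as the deck's.
- rocker (a joint): Turn of the tip flap about its pin, whichever bay it is in, rad: 0 flush, growing as the robot-side half sinks; stops at -0.05 and, fully open, at 1.05 (60 degrees: its lower edge is then 48 mm below the deck top and 28 mm to the robot's side of the pin). No spring: stiff pins keep it where it is left.
- jar_maize: Small closed jar of maize, 60 mm wide, 75 mm high, standing on the deck's back ledge; origin at the centre of its underside. Bystander.
- jar_beans: Small closed jar of red beans, 60 mm wide, 75 mm high, on the deck's back ledge; origin at the centre of its underside. Bystander.
- vial_1: Pale sample vial with a black cap, 22 mm wide, 42 mm high, on one of the strips between the plates; origin at the centre of its underside. Bystander.
- vial_2: Dark sample vial with a black cap, 22 mm wide, 42 mm high, on one of the strips between the plates; origin at the centre of its underside. Bystander.
- tin: Small metal tin, 24 mm wide, 24 mm high, on one of the strips between the plates; origin at the centre of its underside. Bystander.
- spoon: Sampling spoon 150 mm long lying on the deck's back ledge between the two jars, along its own x with the bowl at +x; origin near its middle, on the ledge. Bystander.
- sieve: Round open steel pan, 130 mm wide, 40 mm high, on the bench to the right; origin at the centre of its underside. Bystander.
- jar_tall: Tall closed jar of seed, 84 mm wide, 150 mm high, on the bench to the left; origin at the centre of its underside. Bystander.

How it is judged (in metres and radians):
At the end, for the whole second after the job is handed in: The tip flap stands open at 0.92 rad or more (its stop is at 1.05) and is at rest, and every jar, vial, tin, pan and spoon is within 30 mm of where it stood, upright (value of joint rocker above 0.92 rad and velocity of joint rocker between -0.05 and 0.05 rad/s and distance of each of jar_maize, jar_beans, vial_1, vial_2, tin, spoon, sieve, jar_tall from where it was at the start of the episode below 0.03 m and angle between each of jar_maize, jar_beans, vial_1, vial_2, tin, sieve, jar_tall's own z axis and vertical below 0.3 rad); the robot touches nothing.
It fails at once if one of the jars, vials, tin, spoon or pan is lifted, carried or shoved more than 30 mm (distance of any of jar_maize, jar_beans, vial_1, vial_2, tin, spoon, sieve, jar_tall from where it was at the start of the episode above 0.03 m).
It fails at once if one of the jars, vials, the tin or the pan is tipped over (angle between any of jar_maize, jar_beans, vial_1, vial_2, tin, sieve, jar_tall's own z axis and vertical above 0.5 rad).
It fails at once if the robot presses on anything harder than 70 N (contact force between the arm and anything else above 70 N).
It also fails if it takes over 48 s, if anything falls off the work surface, if the arm or the gripper's body presses on something with over 40 N, if the wrist force passes 120 N, or if a joint passes its speed limit or range.

## Robot

A 6-joint arm with a two-finger parallel gripper is mounted at the origin on the work surface. World frame = base frame: x ahead of the robot, y to its left, z up, the work surface at z = 0. Lengths are in m, angles in degrees, forces in N, time in s.
With the tool pointing down it reaches from about 0.375 to 0.925 m from the base axis. Payload 5.7 kg.
Tool frame: the origin (TCP) lies at the very end of the fingers, on their centre line; the grasp point (between the pads) lies 19 mm behind it; z points along the fingers, y is the direction in which the jaws open and shut (so a half turn about z gives the same grasp; the last joint's range is limited). The gripper opens to 88 mm and grips with 3 to 60 N. Pads are 20 mm wide; open, the fingers measure 115 mm over their backs; the gripper's body (75 mm by 178 mm) begins 61 mm behind the grasp point.
Start: joints at [-76.553, 20.558, 86.54, -0, 72.909, -6.595], TCP at [0.206, -0.564, 0.223] pointing down, gripper open.
Joint ranges: [-170.27, 170.27], [-57.76, 135], [12.27, 136.19], [-55.21, 235.2], [11.17, 155.16], [-170.74, 170.74]. Speed limits (degrees/s): [136.94, 136.94, 180, 180, 180, 180].

## Interface

Orientations are given as a 3x3 rotation matrix whose columns are the frame's x, y, z axes.
In Python, from rig import r, vision gives the robot as it stands.
- The arm moves only by the tool arm_command, never from a script. Its argument "series" is a list of rows, each an object with "delta_pos": the shift along the tool's x, y, z in m, a list of three; "rotation": the turn, a rotation vector about the tool's x, y, z in degrees, a list of three; "gripper": the opening, from 0 (shut) to 1 (fully open). A call has 1 to 20 rows; each row is the pose to reach, as a shift and turn from the pose commanded when the call began, along the tool's axes at that moment; what a row does not reach only later rows make up. A row lasts 1/8 s, in which the tool goes at most 62.5 mm and 10.7 degrees, less where a joint would pass 70% of its speed; a pose out of reach is approached as far as the arm can. A call with a gripper value outside its range is refused whole. The fingers move at their own pace and stop on an object; the grip force is fixed at half the most. Time passes only in rows, so rows that repeat a pose let the fingers close. It gives the time, the measured TCP pose, the force and the opening at its end, in the units of the state.
- r.get_state(): the state, without advancing time (a new reading comes with each control period).
- vision.get_image(name): name is "scene" or "top" or "wrist"; returns a dict with "color" (384x512x3 uint8, red, green, blue), "depth" (384x512 float32, m along the optical axis (not along the pixel's ray), 0 where there is no reading), "fx", "fy", "cx", "cy" (pixels), "position" and "rotation" of the camera in the world; the wrist camera has in their place "tool_from_camera" (4x4, takes a point from camera to tool coordinates, whose origin is the TCP and whose axes are the flange's). Camera axes: x right, y down, z forward; pixel columns grow to the right and rows downward; lengths in m; the calibration is good to about 2 mm. The wrist camera is an equidistant fisheye: a pixel r from the principal point sees the ray r / f radians off the axis. A picture is of the moment at which its call begins: read the wrist's pose just before it.
- r.job_done(): hands the job in, once; it reports no verdict.
Trained networks look in a picture, given as the dict that the camera call returned (one of the last four; its "shot" number tells which), for a name from the list of things; names that differ only in an ending like _2 or _b are one class to them, and where a whole thing is asked for, a point or a joint stands for the part that bears it (a point fixed in the world has none). Each returns a list of dicts, best first, with "p" (0 to 1); they miss things now and then, are a little off and sometimes report something else, mostly with a low value. They report only what shows in the picture. A call takes as long as a camera call.
- vision.outline_of(picture, name): "pixels" (384x512 bool, what is visible of it) and "xy" ([column, row] in pixels, amid what is visible of it).
- vision.mark_of(picture, name): "xy" ([column, row] in pixels: a listed point, or the origin of a listed thing).
The state is a dict: "time_s": time; "joint_positions": joint angles; "dq": joint speeds; "effort": joint torques, N m; "eef_pos": TCP position; "orientation": TCP orientation; "contact_force": force on the tool from outside, world axes, zero at the start; "ft_torque": the same for the moment, N m; "gripper_width": opening from 0.0 (shut) to 1.0 (fully open).
Only numpy, scipy, OpenCV 4.12 (cv2) and the standard library are available. Lean on these libraries where they do the work, as an engineer would, in place of code of your own. Each camera call takes 0.05 s, during which the arm holds its last target. There are 200 camera calls.

## Working session

There is one attempt and no reset: what is moved stays moved. The work goes in short steps, Python scripts to look and compute and a tool call to move; the robot and the scene stay as the last step left them, time stands still between calls to the robot, and variables do not carry over. Pictures are saved under pics/ and viewed, about 8 in all and at most 12, crops included, and the job is handed in when it is done.

Besides the shell and the picture viewer there is one more tool, called as a command line: name --argument value ..., lists and objects as JSON in quotes. arm_command: Moves the arm, as the interface text tells. Its arguments: {"type":"object","properties":{"series":{"type":"array"}},"required":["series"]}

```bash
mkdir -p pics
cat > h.py <<'E'
import numpy as np, cv2
from rig import r, vision
def pt(im,xy,w=2):
    u,v=int(round(xy[0])),int(round(xy[1]))
    d=im['depth'][max(v-w,0):v+w+1,max(u-w,0):u+w+1]; d=np.median(d[d>0])
    c=np.array([(xy[0]-im['cx'])/im['fx'],(xy[1]-im['cy'])/im['fy'],1])*d
    return np.array(im['rotation'])@c+np.array(im['position'])
E
python3 - <<'E'
from h import *
s=r.get_state(); print(s['time_s'],s['eef_pos'],np.round(s['orientation'],3).tolist(),s['contact_force'],s['gripper_width'])
ims=[]
for n in ('top','scene'):
    im=vision.get_image(n); ims.append(im['color'])
    print(n,np.round(im['position'],3))
    for t in ('bay_1','deck','vial_1','vial_2','tin','jar_maize','jar_tall','sieve'):
        for m in vision.mark_of(im,t)[:5 if t=='bay_1' else 2]:
            try: print(t,round(m['p'],2),np.round(m['xy'],1),np.round(pt(im,m['xy']),3))
            except Exception as e: print(t,e)
    cv2.imwrite(f'pics/{n}.png',im['color'][:,:,::-1])
E
```

```text
0.0 [ 0.20548067 -0.56301228  0.22182548] [[0.939, 0.343, -0.0], [0.343, -0.939, 0.002], [0.0, -0.002, -1.0]] [-0.07023718  0.10812906 -1.68195804] 0.9992219766547632
top [ 0.393 -0.003  1.248]
deck 0.82 [236.2 211.7] [0.524 0.047 0.121]
vial_1 0.41 [187.7 196. ] [0.565 0.188 0.145]
vial_1 0.39 [235.5 191.1] [0.579 0.048 0.162]
vial_2 0.41 [187.7 196. ] [0.565 0.188 0.145]
vial_2 0.39 [235.5 191.1] [0.579 0.048 0.162]
jar_maize 0.96 [164.9 167.9] [0.636 0.247 0.194]
jar_tall 0.62 [ 95.7 234.7] [0.451 0.466 0.094]
sieve 0.93 [405.5 207.3] [ 0.561 -0.504  0.004]
scene [ 1.693 -0.453  0.973]
bay_1 0.82 [239.3 176.8] [ 0.54  -0.016  0.121]
bay_1 0.71 [276.4 162.1] [0.503 0.129 0.121]
bay_1 0.59 [192.3 184.1] [ 0.529 -0.167  0.122]
bay_1 0.57 [320.4 160.5] [0.542 0.274 0.119]
deck 0.82 [259.5 202.2] [ 0.693 -0.011  0.129]
vial_1 0.67 [300.2 172.4] [0.583 0.177 0.12 ]
vial_1 0.51 [263.6 181.8] [0.597 0.043 0.125]
vial_2 0.67 [300.2 172.4] [0.583 0.177 0.12 ]
vial_2 0.51 [263.6 181.8] [0.597 0.043 0.125]
tin 0.53 [221.7 185.2] [ 0.568 -0.084  0.124]
jar_maize 0.91 [334.8 180.6] [0.683 0.245 0.137]
jar_tall 0.66 [359.8 165.3] [0.49  0.478 0.022]
sieve 0.65 [ 84.6 245.9] [ 0.561 -0.511  0.006]
```

Run:
```python
import cv2
a=cv2.imread('pics/top.png')[130:290,70:440]; cv2.imwrite('pics/topc.png',cv2.resize(a,None,fx=2.1,fy=2.1,interpolation=cv2.INTER_CUBIC))
```

```text
(no output)
```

View pics/topc.png

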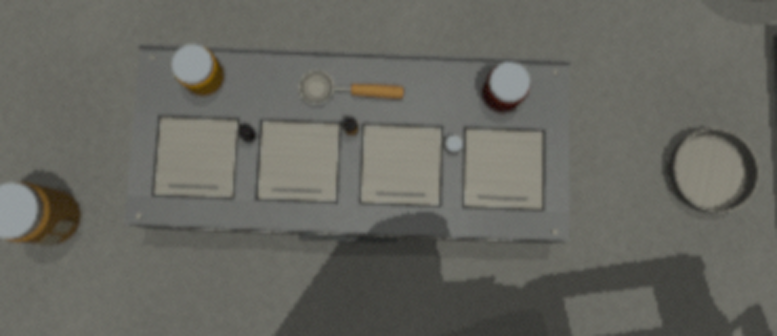

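The crop shows four light plates with centres near crop px (196,157), (299,161), (402,165), (504,169). The grooves are on the robot side, the vials and tin stand on the strips, and the deck is turned slightly. I'll measure the plates from their colour next.

Run:
```python
from h import *
im=vision.get_image('top')
P=[]
for x,y in [(504,169),(402,165),(299,161),(196,157)]:
    u,v=x/2.1+70,y/2.1+130
    # flood fill the plate
    g=im['color'].copy(); m=np.zeros((386,514),np.uint8)
    cv2.floodFill(g,m,(int(u),int(v)),0,(14,)*3,(14,)*3,4|cv2.FLOODFILL_MASK_ONLY|cv2.FLOODFILL_FIXED_RANGE)
    ys,xs=np.nonzero(m[1:-1,1:-1]); rc=cv2.minAreaRect(np.stack([xs,ys],1).astype(np.float32))
    p=pt(im,rc[0]); P.append(p); print(np.round(rc[0],1),np.round(rc[1],1),rc[2],p.round(4))
P=np.array(P); d=P[3]-P[0]; L=np.hypot(*d[:2]); print('spacing',L/3)
yv=d[:2]/L; xv=np.array([yv[1],-yv[0]]); print('xv',xv,'yaw',np.degrees(np.arctan2(xv[1],xv[0])))
c=P.mean(0); print('mid',c)
for k in range(4):
    b=c[:2]+yv*.145*(k-1.5); print(k+1,b.round(4),'groove',(b-.042*xv).round(4))
s=r.get_state();R=np.array(s['orientation']);print(np.degrees(np.arctan2(R[1,0],R[0,0])),R.round(4).tolist())
for k in range(4):
    g=np.r_[c[:2]+yv*.145*(k-1.5)-.042*xv,.2]; print('delta tool',(R.T@(g-s['eef_pos'])).round(4))
```

```text
[309.  209.5] [35. 36.] 90.0 [ 0.5341 -0.169   0.1216]
[260.5 208. ] [36.2 35.2] 2.045408248901367 [ 0.5363 -0.0249  0.1214]
[211.7 206.1] [36.4 35.3] 2.602562189102173 [0.5395 0.1198 0.1209]
[162.9 204.4] [36.4 35.6] 3.5763344764709473 [0.5425 0.2647 0.1209]
spacing 0.1445775677560249
xv [ 0.99981366 -0.01930383] yaw -1.106096851702335
mid [0.53809822 0.0476421  0.12118764]
1 [ 0.5339 -0.1698] groove [ 0.4919 -0.169 ]
2 [ 0.5367 -0.0248] groove [ 0.4947 -0.024 ]
3 [0.5395 0.1201] groove [0.4975 0.1209]
4 [0.5423 0.2651] groove [0.5003 0.2659]
20.042148287112358 [[0.9394, 0.3427, -0.0001], [0.3427, -0.9394, 0.0001], [-0.0, -0.0001, -1.0]]
delta tool [ 0.4042 -0.2726  0.0226]
delta tool [ 0.4565 -0.4078  0.0226]
delta tool [ 0.5088 -0.5431  0.0227]
delta tool [ 0.5612 -0.6783  0.0227]
```

arm_command --series '[{"delta_pos": [0.06,-0.04,0],"rotation": [0,0,7],"gripper": 0},{"delta_pos": [0.11,-0.07,0],"rotation": [0,0,14],"gripper": 0},{"delta_pos": [0.16,-0.105,0],"rotation": [0,0,21],"gripper": 0},{"delta_pos": [0.21,-0.137,0],"rotation": [0,0,21],"gripper": 0},{"delta_pos": [0.26,-0.17,0],"rotation": [0,0,21],"gripper": 0},{"delta_pos": [0.31,-0.203,0],"rotation": [0,0,21],"gripper": 0},{"delta_pos": [0.36,-0.236,0.02],"rotation": [0,0,21],"gripper": 0},{"delta_pos": [0.41,-0.27,0.04],"rotation": [0,0,21],"gripper": 0},{"delta_pos": [0.412,-0.27,0.073],"rotation": [0,0,21],"gripper": 0},{"delta_pos": [0.412,-0.27,0.073],"rotation": [0,0,21],"gripper": 0},{"delta_pos": [0.412,-0.27,0.073],"rotation": [0,0,21],"gripper": 0}]'

```text
time_s: 2.33
eef_pos: [0.5003, -0.1695, 0.1505]
orientation: [[1.0, -0.017, 0.0], [-0.017, -1.0, -0.0], [0.0, 0.0, -1.0]]
contact_force: [-0.0, -0.3, 0.6]
gripper_width: 0.008
```

arm_command --series '[{"delta_pos": [0,0,0.015],"rotation": [0,0,0],"gripper": 0},{"delta_pos": [0,0,0.025],"rotation": [0,0,0],"gripper": 0},{"delta_pos": [0,0,0.028],"rotation": [0,0,0],"gripper": 0},{"delta_pos": [0,0,0.03],"rotation": [0,0,0],"gripper": 0},{"delta_pos": [0,0,0.031],"rotation": [0,0,0],"gripper": 0},{"delta_pos": [0,0,0.032],"rotation": [0,0,0],"gripper": 0},{"delta_pos": [0,0,0.032],"rotation": [0,0,0],"gripper": 0}]'

```text
time_s: 3.2
eef_pos: [0.4996, -0.1689, 0.1202]
orientation: [[1.0, -0.016, -0.0], [-0.016, -1.0, -0.001], [-0.0, 0.001, -1.0]]
contact_force: [-8.2, 1.8, 25.1]
gripper_width: 0.005
```

Bay 1 stops dead at z 0.120 with 25 N, so it is fast. On to bay 2.

arm_command --series '[{"delta_pos": [0,0,-0.02],"rotation": [0,0,0],"gripper": 0},{"delta_pos": [0,-0.03,-0.03],"rotation": [0,0,0],"gripper": 0},{"delta_pos": [0.001,-0.085,-0.03],"rotation": [0,0,0],"gripper": 0},{"delta_pos": [0.001,-0.13,-0.03],"rotation": [0,0,0],"gripper": 0},{"delta_pos": [0.001,-0.145,-0.03],"rotation": [0,0,0],"gripper": 0},{"delta_pos": [0.001,-0.145,-0.02],"rotation": [0,0,0],"gripper": 0},{"delta_pos": [0.001,-0.145,-0.008],"rotation": [0,0,0],"gripper": 0},{"delta_pos": [0.001,-0.145,-0.004],"rotation": [0,0,0],"gripper": 0},{"delta_pos": [0.001,-0.145,-0.002],"rotation": [0,0,0],"gripper": 0},{"delta_pos": [0.001,-0.145,-0.001],"rotation": [0,0,0],"gripper": 0},{"delta_pos": [0.001,-0.145,0],"rotation": [0,0,0],"gripper": 0},{"delta_pos": [0.001,-0.145,0],"rotation": [0,0,0],"gripper": 0}]'

```text
time_s: 4.7
eef_pos: [0.5029, -0.0249, 0.1202]
orientation: [[1.0, -0.018, -0.001], [-0.018, -1.0, -0.001], [-0.001, 0.001, -1.0]]
contact_force: [-9.8, -0.1, 32.9]
gripper_width: 0.001
```

Bay 2 is also fast: z 0.120 with 33 N. On to bay 3.

arm_command --series '[{"delta_pos": [0,0,-0.02],"rotation": [0,0,0],"gripper": 0},{"delta_pos": [0,-0.03,-0.03],"rotation": [0,0,0],"gripper": 0},{"delta_pos": [0.001,-0.085,-0.03],"rotation": [0,0,0],"gripper": 0},{"delta_pos": [0.001,-0.13,-0.03],"rotation": [0,0,0],"gripper": 0},{"delta_pos": [0.001,-0.145,-0.03],"rotation": [0,0,0],"gripper": 0},{"delta_pos": [0.001,-0.145,-0.02],"rotation": [0,0,0],"gripper": 0},{"delta_pos": [0.001,-0.145,-0.008],"rotation": [0,0,0],"gripper": 0},{"delta_pos": [0.001,-0.145,-0.004],"rotation": [0,0,0],"gripper": 0},{"delta_pos": [0.001,-0.145,-0.002],"rotation": [0,0,0],"gripper": 0},{"delta_pos": [0.001,-0.145,-0.001],"rotation": [0,0,0],"gripper": 0},{"delta_pos": [0.001,-0.145,-0.0005],"rotation": [0,0,0],"gripper": 0},{"delta_pos": [0.001,-0.145,-0.0005],"rotation": [0,0,0],"gripper": 0}]'

```text
time_s: 6.2
eef_pos: [0.5072, 0.1211, 0.1184]
orientation: [[1.0, -0.017, 0.001], [-0.017, -1.0, 0.0], [0.001, -0.0, -1.0]]
contact_force: [-1.6, -1.8, 3.1]
gripper_width: 0.006
```

Bay 3 gives: z 0.1184 at only 3 N. I'll follow it down.

arm_command --series '[{"delta_pos": [-0.001,0,0.003],"rotation": [0,0,0],"gripper": 0},{"delta_pos": [-0.002,0,0.006],"rotation": [0,0,0],"gripper": 0},{"delta_pos": [-0.002,0,0.009],"rotation": [0,0,0],"gripper": 0},{"delta_pos": [-0.002,0,0.012],"rotation": [0,0,0],"gripper": 0},{"delta_pos": [-0.002,0,0.015],"rotation": [0,0,0],"gripper": 0},{"delta_pos": [-0.002,0,0.018],"rotation": [0,0,0],"gripper": 0},{"delta_pos": [-0.002,0,0.021],"rotation": [0,0,0],"gripper": 0},{"delta_pos": [-0.002,0,0.024],"rotation": [0,0,0],"gripper": 0},{"delta_pos": [-0.002,0,0.027],"rotation": [0,0,0],"gripper": 0},{"delta_pos": [-0.002,0,0.03],"rotation": [0,0,0],"gripper": 0},{"delta_pos": [-0.002,0,0.03],"rotation": [0,0,0],"gripper": 0}]'

```text
time_s: 7.58
eef_pos: [0.5045, 0.1211, 0.0876]
orientation: [[1.0, -0.017, -0.001], [-0.017, -1.0, 0.0], [-0.001, -0.0, -1.0]]
contact_force: [-0.9, 1.5, 0.2]
gripper_width: 0.004
```

arm_command --series '[{"delta_pos": [0,0,0.002],"rotation": [0,0,0],"gripper": 0},{"delta_pos": [0,0,0.004],"rotation": [0,0,0],"gripper": 0},{"delta_pos": [0,0,0.006],"rotation": [0,0,0],"gripper": 0},{"delta_pos": [0,0,0.008],"rotation": [0,0,0],"gripper": 0},{"delta_pos": [0,0,0.009],"rotation": [0,0,0],"gripper": 0},{"delta_pos": [0,0,0.009],"rotation": [0,0,0],"gripper": 0}]'

```text
time_s: 8.32
eef_pos: [0.5048, 0.1212, 0.079]
orientation: [[1.0, -0.017, -0.0], [-0.017, -1.0, 0.0], [-0.0, -0.0, -1.0]]
contact_force: [-0.9, 0.8, 1.8]
gripper_width: 0.006
```

Run:
```python
from h import *
im=vision.get_image('scene'); a=im['color'][100:250,150:400,::-1]
cv2.imwrite('pics/s2.png',cv2.resize(a,None,fx=3,fy=3,interpolation=cv2.INTER_CUBIC))
```

```text
(no output)
```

View pics/s2.png

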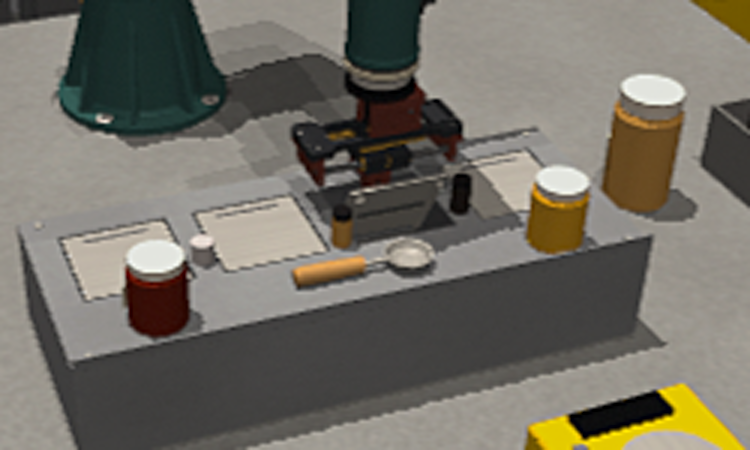

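The crop shows the bay 3 flap tipped, with its far half raised near (400,205). The vials, jars and spoon stand where they were. I'll press on to the stop.

arm_command --series '[{"delta_pos": [0,0,0.001],"rotation": [0,0,0],"gripper": 0},{"delta_pos": [0,0,0.002],"rotation": [0,0,0],"gripper": 0},{"delta_pos": [0,0,0.003],"rotation": [0,0,0],"gripper": 0},{"delta_pos": [0,0,0.003],"rotation": [0,0,0],"gripper": 0}]'

```text
time_s: 8.88
eef_pos: [0.5041, 0.1212, 0.0765]
orientation: [[1.0, -0.017, -0.001], [-0.017, -1.0, 0.0], [-0.001, -0.0, -1.0]]
contact_force: [-4.4, 0.5, 8.2]
gripper_width: 0.007
```

arm_command --series '[{"delta_pos": [0,0,0.001],"rotation": [0,0,0],"gripper": 0},{"delta_pos": [0,0,0.0015],"rotation": [0,0,0],"gripper": 0},{"delta_pos": [0,0,0.0015],"rotation": [0,0,0],"gripper": 0}]'

```text
time_s: 9.25
eef_pos: [0.5035, 0.1213, 0.0752]
orientation: [[1.0, -0.017, -0.002], [-0.017, -1.0, 0.0], [-0.002, -0.0, -1.0]]
contact_force: [-6.9, 1.5, 13.3]
gripper_width: 0.006
```

Force climbs steeply, which fits the stop. I'll back off toward the robot a little, then lift straight out.

arm_command --series '[{"delta_pos": [-0.004,0,0],"rotation": [0,0,0],"gripper": 0},{"delta_pos": [-0.006,0,-0.005],"rotation": [0,0,0],"gripper": 0},{"delta_pos": [-0.006,0,-0.03],"rotation": [0,0,0],"gripper": 0},{"delta_pos": [-0.006,0,-0.07],"rotation": [0,0,0],"gripper": 0},{"delta_pos": [-0.02,0,-0.12],"rotation": [0,0,0],"gripper": 0},{"delta_pos": [-0.06,0,-0.17],"rotation": [0,0,0],"gripper": 0},{"delta_pos": [-0.06,0.05,-0.2],"rotation": [0,0,0],"gripper": 0},{"delta_pos": [-0.06,0.1,-0.2],"rotation": [0,0,0],"gripper": 0},{"delta_pos": [-0.06,0.15,-0.2],"rotation": [0,0,0],"gripper": 0},{"delta_pos": [-0.06,0.2,-0.2],"rotation": [0,0,0],"gripper": 0},{"delta_pos": [-0.06,0.25,-0.2],"rotation": [0,0,0],"gripper": 0},{"delta_pos": [-0.06,0.25,-0.2],"rotation": [0,0,0],"gripper": 0}]'

```text
time_s: 10.75
eef_pos: [0.4411, -0.131, 0.2749]
orientation: [[1.0, -0.021, 0.001], [-0.021, -1.0, -0.001], [0.001, 0.001, -1.0]]
contact_force: [1.0, 0.8, 0.9]
gripper_width: 0.004
```

Run:
```python
from h import *
t=vision.get_image('top'); s=vision.get_image('scene')
def cloud(im):
    v,u=np.mgrid[:384,:512]; d=im['depth']; k=d>0
    c=np.stack([(u-im['cx'])/im['fx']*d,(v-im['cy'])/im['fy']*d,d],-1)[k]
    return c@np.array(im['rotation']).T+np.array(im['position'])
xv=np.array([.9998,-.0193]); yv=np.array([.0193,.9998]); b=np.array([.5395,.1201])
for n,im in (('top',t),('scene',s)):
    p=cloud(im); q=p[:,:2]-b; X=q@xv;Y=q@yv; k=(abs(Y)<.04)&(abs(X)<.056)
    print(n)
    for x0 in np.arange(-.056,.056,.008):
        m=k&(X>=x0)&(X<x0+.008)
        if m.any(): print(round(x0+.004,3),m.sum(),np.round(np.percentile(p[m,2],[10,50,90]),3))
a=np.vstack([cv2.resize(t['color'][145:240,80:400],None,fx=2.2,fy=2.2),cv2.resize(s['color'][100:250,150:400],(704,380))])[:,:,::-1]
cv2.imwrite('pics/end.png',a); print(r.get_state()['eef_pos'])
```

```text
top
-0.052 16 [0.007 0.011 0.014]
-0.044 63 [0.007 0.01  0.013]
-0.036 60 [0.007 0.01  0.012]
-0.028 100 [0.008 0.013 0.079]
-0.02 99 [0.01  0.086 0.093]
-0.012 85 [0.097 0.102 0.108]
-0.004 87 [0.11  0.115 0.123]
0.004 89 [0.123 0.129 0.136]
0.012 93 [0.138 0.144 0.15 ]
0.02 90 [0.152 0.158 0.162]
0.028 61 [0.163 0.168 0.17 ]
0.052 50 [0.012 0.109 0.112]
scene
-0.052 16 [0.099 0.121 0.124]
-0.028 2 [0.071 0.071 0.072]
-0.02 31 [0.075 0.078 0.084]
-0.012 40 [0.086 0.092 0.1  ]
-0.004 36 [0.099 0.105 0.11 ]
0.004 51 [0.116 0.12  0.126]
0.012 37 [0.124 0.132 0.139]
0.02 53 [0.141 0.146 0.154]
0.028 59 [0.156 0.163 0.168]
0.036 6 [0.168 0.169 0.17 ]
0.052 4 [0.116 0.118 0.119]
[ 0.44065444 -0.12785917  0.27463075]
```

View pics/end.png

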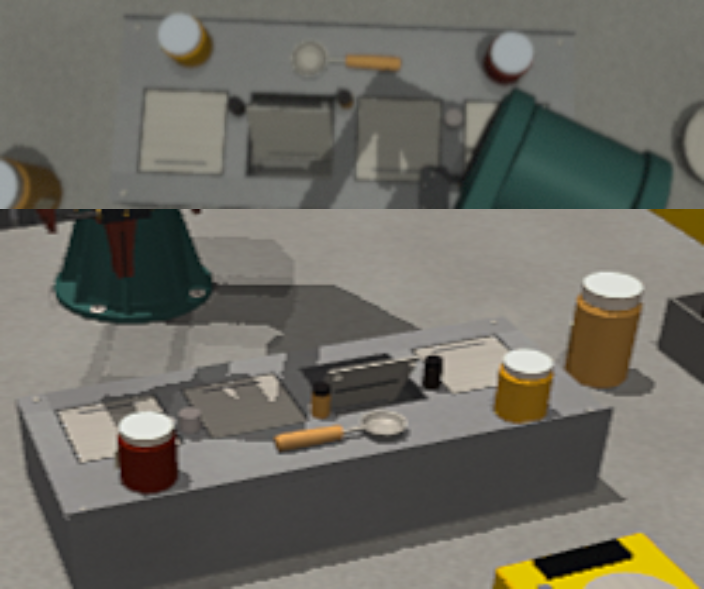

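The end picture shows the bay 3 flap standing open at about (370,385) and everything else in place. Its slope, 56 mm over 32 mm, gives about 60°, against the 52.7° needed. I'll hand in the job.

```bash
python3 -c "
from rig import r
s=r.get_state();print(s['time_s'],s['contact_force']);print(r.job_done())"
```

```text
10.85 [-0.17050811  0.29739228  0.25243062]
the job is handed in; nothing more can be done
None
```

The tip flap was in bay 3, third from the right. I pushed its robot-side half down to the stop, and it stayed open after I took the hand away. The job is handed in at 10.85 s; `job_done` reports no verdict.

- **Finding it:** bays 1 and 2 did not give at all (25 N and 33 N at z 0.120). Bay 3 sank at about 3 N.
- **Opening it:** the force rose to about 13 N at the stop. I then backed off toward the robot and lifted out.
- **Last checks:** depth from the top camera puts the flap at about 60° (1.05 rad, against 0.92 needed), with its raised edge at z 0.17. The scene camera's depths give a slightly flatter slope, about 59°.
- **Bystanders:** in the last picture the vials, tin, spoon and the jars on the ledge look unmoved and upright. I judged that by eye and did not measure them again. The sieve and tall jar were only partly in view, but the arm did not go near them. The contact force is near zero.

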